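# Nest the empty workshop tubs in their carton and close it

## Task

Pack away the three empty round tubs: nest them in size order in the carton, the yellow one in the white one that already stands there and the blue one in the yellow, each sitting flat on the floor of the next. Then close the carton: fold the plain flap on the robot's left down flat first, and then the flap with the blue band, on the right, down over it. Leave the other things on the bench where they are.

Things in the scene. Friction and masses are not known exactly. Their poses are not given: they have to be found in the camera images.
- carton: cardboard carton, fixed, outside 200 (its x) by 190 (its y) by 98 mm high, board and floor 4 mm thick. Origin: centre of its underside; x points roughly away from the robot, y to the robot's left, z up. Its end flaps (-x, +x) are already tucked down inside against the end walls: the mouth is 184 (x) by 182 mm (y). The long flaps stand open at +y and -y
- inner_flap (a joint): angle of the plain flap on the carton's +y side: 0 folded flat over the mouth (it stops there), pi/2 upright, more leans outward (starts at 1.75 to 2.1). 196 mm wide along the carton's x, 108 mm from hinge to free edge, 3.5 mm thick. Its stiff crease holds it at any angle where it is left; under 1 N at the free edge swings it
- inner_flap_hinge (a point): middle of the inner flap's hinge line, which runs along the carton's x axis at carton y = 95 mm, z = 98 mm, in the flap's underside
- inner_flap_edge (a point): middle of the inner flap's free edge, 108 mm from the hinge line
- outer_flap (a joint): angle of the flap with a blue band along its free edge, on the carton's -y side: size, stiffness and values as the inner flap; folded flat it overlaps the inner flap by 26 mm
- outer_flap_hinge (a point): middle of the outer flap's hinge line, which runs along the carton's x axis at carton y = -95 mm, z = 102 mm, in the flap's underside
- outer_flap_edge (a point): middle of the outer flap's free edge, 108 mm from the hinge line
- large_tub: empty round white plastic tub, 70 mm high, rim 168 mm outside, 152 mm inside, tapering to a foot of 96 mm diameter. The rim is an upright band 8 mm thick, 10 mm high round the top; wall below 2.5 mm, floor 3 mm thick. Origin: centre of its underside, z up; yaw is of no matter. Stands on the carton's floor near its centre; about 90 g
- medium_tub: empty round yellow plastic tub, 76 mm high, rim 120 mm outside, 104 mm inside, tapering to a foot of 74 mm diameter. The rim is an upright band 8 mm thick, 10 mm high round the top; wall below 2.5 mm, floor 3 mm thick. Origin: centre of its underside, z up; yaw is of no matter. Starts on the bench, about 60 g. Nested, its rim stands 9 mm above the white tub's
- small_tub: empty round blue plastic tub, 80 mm high, rim 76 mm outside, 60 mm inside, tapering to a foot of 56 mm diameter. The rim is an upright band 8 mm thick, 10 mm high round the top; wall below 2.5 mm, floor 3 mm thick. Origin: centre of its underside, z up; yaw is of no matter. Starts on the bench, about 40 g. Nested, its rim stands 7 mm above the yellow tub's
- blow_gun: grey air blow gun lying flat, about 160 x 160 x 22 mm; a bystander, to be left alone. Origin: centre of its underside
- wood_block: drilled block of light wood, 90 x 55 x 35 mm; a bystander, to be left alone. Origin: centre of its underside
- screwdriver: screwdriver with an orange handle, lying, 190 mm long, 26 mm high; a bystander, to be left alone. Origin: centre of its underside
- wrench: steel spanner lying flat, 170 mm long, 8 mm high; a bystander, to be left alone. Origin: centre of its underside
- oil_bottle: white bottle with a red cap, standing, diameter 52 mm, 150 mm high; a bystander, to be left alone. Origin: centre of its underside

How it is judged:
By the outcome, as a careful person would: the job done as asked, in the order asked, and still so for the second after the job is handed in, with the robot touching nothing.
It also fails if it takes over 66 s, if anything falls off the work surface, if the arm or the gripper's body presses on something with over 40 N, if the wrist force passes 120 N, or if a joint passes its speed limit or range.

## Robot

A 7-joint arm with a two-finger parallel gripper is mounted at the origin on the work surface. World frame = base frame: x ahead of the robot, y to its left, z up, the work surface at z = 0. Lengths are in m, angles in degrees, forces in N, time in s.
With the tool pointing down it reaches from about 0.425 to 0.875 m from the base axis. Payload 4.7 kg.
Tool frame: the origin (TCP) lies at the centre of the arm's flange, where the gripper is bolted on; the fingertips stand 182 mm ahead of it and the grasp point (between the pads) lies 164 mm ahead of it (env.grip_depth is the distance from the TCP to the grasp point, in m); z points along the fingers, y is the line along which they close (so a half turn about z gives the same grasp; the last joint's range is limited). The gripper opens to 87 mm and grips with 3 to 60 N. Pads are 19 mm wide; open, the fingers measure 117 mm over their backs; the gripper's body (75 mm by 190 mm) begins 51 mm behind the grasp point.
Start: joints at [64.463, 18.392, -4.016, 83.108, 1.295, 78.541, -3.26], TCP at [0.288, -0.583, 0.405] pointing down, gripper open.
Joint ranges: [-163.93, 163.93], [-17.29, 119.83], [-79.2, 71.16], [3.27, 140.29], [-89.18, 269.18], [5.43, 117.66], [-154.24, 154.24]. Speed limits (degrees/s): [147.25, 147.25, 180, 180, 180, 180, 180].

## Interface

Orientations are given as [roll, pitch, yaw] about the fixed x, y, z axes, in that order (R = Rz(yaw) Ry(pitch) Rx(roll)).
In Python, from cell import env gives the robot as it stands. The module is installed in compiled form; this text tells all that it offers.
- The arm moves only by the tool send_rows, never from a script. Its arguments are lists of equal length, an entry for each row: "xyz": the shift along the tool's x, y, z in m, a list of three; "rotation": the turn, a rotation vector about the tool's x, y, z in rad, a list of three; "jaw": the opening, from 0 (shut) to 1 (fully open). A call has 1 to 20 rows; each row shifts and turns the commanded pose from where the row before left it, along the tool's axes as they then stand; what a row does not reach is not made up. A row lasts 1/10 s, in which the tool goes at most 50 mm and 8.59 degrees, less where a joint would pass 70% of its speed; a pose out of reach is approached as far as the arm can. A call is refused whole if a number of a shift passes 0.05 or a number of a turn 0.15, either way. A call with a gripper value outside its range is refused whole. The fingers move at their own pace and stop on an object; "newtons" is the grip in N (left out, the last holds). Time passes only in rows, so rows that do not move let the fingers close. It gives the time, the measured TCP pose, the force, the opening and the grip force at its end, in the units of the state.
- env.get_obs(): the state, without advancing time (a new reading comes with each control period).
- env.read_camera(name): name is "scene" or "top" or "wrist"; returns a dict with "image" (420x560x3 uint8, blue, green, red), "fx", "fy", "cx", "cy" (pixels), "R" (3x3) and "t" (3): a world point X has camera coordinates R X + t. Camera axes: x right, y down, z forward; pixel columns grow to the right and rows downward; lengths in m; the calibration is good to about 2 mm. The wrist camera is an equidistant fisheye: a pixel r from the principal point sees the ray r / f radians off the axis. A picture is of the moment at which its call begins. There is no depth.
- env.sign_off(): hands the job in; it is judged then, once.
The state is a dict: "time_s": time; "qpos": joint angles; "joint_velocities": joint speeds; "effort": joint torques, N m; "tool_pos": TCP position; "tool_rot": TCP orientation; "force": force on the tool from outside, world axes, zero at the start; "wrist_torque": the same for the moment, N m; "grip_width": finger opening in m; "grasp_force": force on a finger pad.
Only numpy, scipy, OpenCV 4.12 (cv2) and the standard library are available. Lean on these libraries where they do the work, as an engineer would, in place of code of your own. Each camera call takes 0.05 s, during which the arm holds its last target. There are 200 camera calls.

## Working session

There is one attempt and no reset: what is moved stays moved. The work goes in short steps, Python scripts to look and compute and a tool call to move; the robot and the scene stay as the last step left them, time stands still between calls to the robot, and variables do not carry over. Pictures are saved under pics/ and viewed, at most 10 in all, crops included, and the job is handed in when it is done.

Besides the shell and the picture viewer there is one more tool, called after "Request:" as name(argument=value, ...) on one line, values as JSON. send_rows: Moves the arm, as the interface text tells. Its arguments: {"type":"object","properties":{"xyz":{"type":"array"},"rotation":{"type":"array"},"jaw":{"type":"array"},"newtons":{"type":"number"}},"required":["xyz","rotation","jaw"]}

```bash
mkdir -p pics; ls; python3 - <<'E'
from cell import env
import cv2,numpy as np
o=env.get_obs();print({k:np.round(v,3) for k,v in o.items()})
for n in("scene","top","wrist"):
    c=env.read_camera(n);cv2.imwrite(f"pics/a_{n}.png",c["image"]);print(n,c["fx"],c["fy"],c["cx"],c["cy"],np.round(c["R"],3).tolist(),np.round(c["t"],3))
E
```

```text
pics
{'time_s': np.float64(0.0), 'qpos': array([64.464, 18.439, -4.014, 83.176,  1.297, 78.541, -3.261]), 'joint_velocities': array([ 0.009, -0.005,  0.09 ,  0.022,  0.013,  0.05 , -0.086]), 'effort': array([ 0.0000e+00, -4.9129e+01, -4.0400e-01, -3.1253e+01, -6.4000e-02,
        4.4000e-02,  0.0000e+00]), 'tool_pos': array([ 0.288, -0.582,  0.404]), 'tool_rot': array([-1.79889e+02,  8.00000e-03,  2.63440e+01]), 'force': array([0.184, 0.136, 0.082]), 'wrist_torque': array([ 0.02 , -0.039,  0.017]), 'grasp_force': np.float64(0.0), 'grip_width': np.float64(0.087)}
scene 379.98455767728024 379.98455767728024 280.78281233174806 216.84495385703764 [[0.606, 0.796, -0.002], [0.588, -0.449, -0.673], [-0.536, 0.407, -0.74]] [-0.257 -0.251  1.27 ]
top 407.10930761559854 407.10930761559854 271.13523172908447 210.78293963516435 [[0.045, -0.999, -0.004], [-0.976, -0.043, -0.213], [0.213, 0.014, -0.977]] [-0.055  0.485  0.936]
wrist 325.19226210127806 325.19226210127806 282.3382913265977 212.79275140869518 [[0.444, -0.896, -0.0], [-0.855, -0.424, 0.298], [-0.267, -0.132, -0.955]] [-0.65  -0.036  0.392]
```

View pics/a_scene.png

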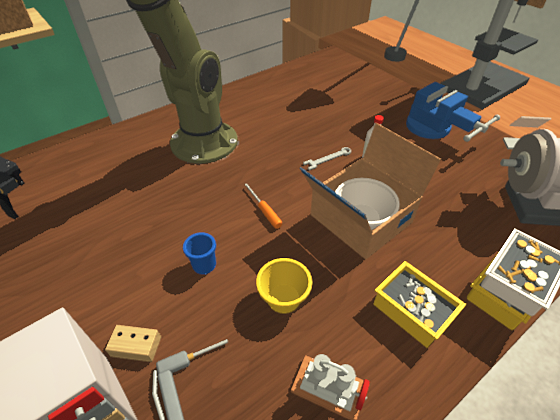

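View pics/a_top.png

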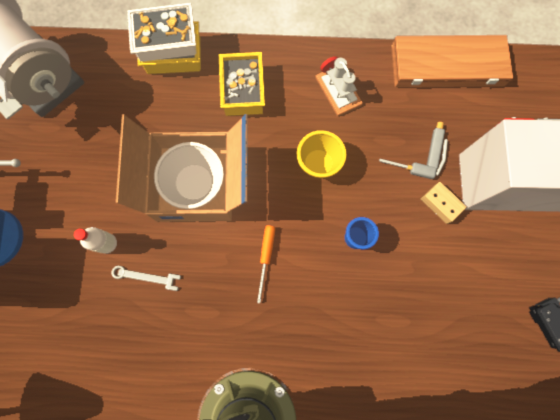

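Scene: blue tub (201,253), yellow (284,285), carton (370,190) with the white tub inside. Top: yellow rim (322,154), blue (362,234), carton (188,175) with its blue-banded flap at right (243,160). Next I measure these.

```bash
cat > h.py <<'E'
import cv2,numpy as np
from scipy.optimize import least_squares,brentq
from cell import env
def cam(n,save=None):
    c=env.read_camera(n)
    if save: cv2.imwrite(f"pics/{save}.png",c["image"])
    c["hsv"]=cv2.cvtColor(c["image"],cv2.COLOR_BGR2HSV); c["C"]=-c["R"].T@c["t"]; return c
def rays(c,uv):
    uv=np.atleast_2d(uv).astype(float)
    return np.c_[(uv[:,0]-c["cx"])/c["fx"],(uv[:,1]-c["cy"])/c["fy"],np.ones(len(uv))]@c["R"]
def onplane(c,uv,z):
    d=rays(c,uv); return c["C"]+d*((z-c["C"][2])/d[:,2])[:,None]
def tri(c1,p1,c2,p2):
    d1=rays(c1,p1)[0];d2=rays(c2,p2)[0]
    s=np.linalg.lstsq(np.c_[d1,-d2],c2["C"]-c1["C"],rcond=None)[0]
    a=c1["C"]+s[0]*d1;b=c2["C"]+s[1]*d2; return (a+b)/2,np.linalg.norm(a-b)
def proj(c,X):
    q=c["R"]@np.asarray(X,float)+c["t"]; return np.array([c["fx"]*q[0]/q[2]+c["cx"],c["fy"]*q[1]/q[2]+c["cy"]])
HS={"yellow":((20,120,60),(34,255,255)),"blue":((105,120,40),(125,255,255))}
def blob(c,col,box):
    m=cv2.inRange(c["hsv"],*HS[col]); k=np.zeros_like(m); x0,y0,x1,y1=box; k[y0:y1,x0:x1]=m[y0:y1,x0:x1]
    k=cv2.morphologyEx(k,cv2.MORPH_CLOSE,np.ones((3,3),np.uint8))
    cs,_=cv2.findContours(k,cv2.RETR_EXTERNAL,cv2.CHAIN_APPROX_NONE); return max(cs,key=cv2.contourArea)
def circ(c,cnt,z):
    # circle through the far arc of the silhouette, which is the rim's outer top edge
    P=onplane(c,cv2.convexHull(cnt)[:,0,:],z)[:,:2]; q=P.mean(0)
    far=q-c["C"][:2]; far/=np.linalg.norm(far)
    for _ in range(3):
        S=P[(P-q)@far>-.005]
        r=least_squares(lambda v:np.hypot(*(S-v[:2]).T)-v[2],[*q,.05],loss="soft_l1",f_scale=.001); q=r.x[:2]
    return r.x
def tub(ct,bt,cs,bs,col):
    a=blob(ct,col,bt);b=blob(cs,col,bs)
    f=lambda z:circ(ct,a,z)-circ(cs,b,z)
    zs=np.linspace(.04,.14,51); z=zs[np.argmin([np.hypot(*f(z)[:2]) for z in zs])]
    return z,circ(ct,a,z),circ(cs,b,z)
E
python3 - <<'E'
from h import *
t=cam("top");s=cam("scene")
np.set_printoptions(precision=4,suppress=True)
for col,bt,bs in(("yellow",(285,120,355,190),(245,250,325,320)),("blue",(335,210,390,260),(175,225,225,280))):print(col,*tub(t,bt,s,bs,col))
print(t["C"],s["C"])
a=t["image"][100:235,100:265];b=s["image"][115:260,290:450]
cv2.imwrite("pics/crop.png",np.vstack([cv2.resize(a,(490,400)[::1],interpolation=3)[:, :],])) 
A=cv2.resize(a,None,fx=2.4,fy=2.4,interpolation=2);B=cv2.resize(b,None,fx=2.4,fy=2.4,interpolation=2)
H=max(A.shape[0],B.shape[0]);A=cv2.copyMakeBorder(A,0,H-A.shape[0],0,0,0);B=cv2.copyMakeBorder(B,0,H-B.shape[0],0,0,0)
cv2.imwrite("pics/crop.png",np.hstack([A,B]))
E
```

```text
yellow 0.07600000000000001 [ 0.6312 -0.1488  0.0601] [ 0.6315 -0.1495  0.0602]
blue 0.08 [ 0.4381 -0.2472  0.0366] [ 0.4383 -0.248   0.0369]
[ 0.2762 -0.0467  1.0179] [ 0.9841 -0.4247  0.7704]
```

View pics/crop.png

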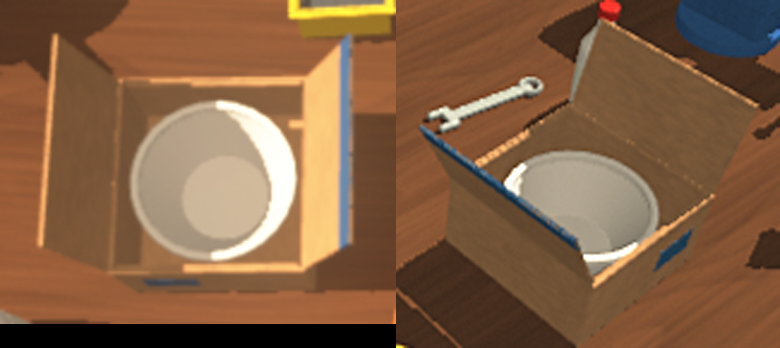

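The crop shows the carton with both flaps leaning out. Free-edge corners are at top (122,115), (117,202) and (246,116), (246,202), and the white rim is centred near top (189,175). I'll triangulate these.

```bash
python3 - <<'E'
from h import *
np.set_printoptions(precision=4,suppress=True)
t=cam("top");s=cam("scene")
HS["white"]=((0,0,90),(179,75,255))
print("white",*tub(t,(150,136,226,212),s,(325,170,412,245),"white"))
P={}
for n,a,b in(("in+x",(122.5,115),(440.8,157.9)),("in-x",(117.5,202.5),(376.3,123.3)),("out+x",(245.8,115.8),(365.4,216.3)),("out-x",(245.8,201.7),(300.8,168.3)),("hin+x",(150,133.8),(422.5,196.3)),("hin-x",(146.7,212.5),(362.5,156.7)),("hout+x",(226,133.8),(372.5,232.5))):
    P[n],e=tri(t,a,s,b);print(n,P[n],"gap",round(e,4))
for k in("in","out"):
    d=P[k+"+x"]-P[k+"-x"];print(k,"len",np.linalg.norm(d),"yaw",np.degrees(np.arctan2(d[1],d[0])),"z",(P[k+"+x"]+P[k+"-x"])[2]/2)
ci=(P["in+x"]+P["in-x"])/2;co=(P["out+x"]+P["out-x"])/2
print("edge mids",ci,co)
for z,nm in((.098,"hin"),):
  print([onplane(t,q,z)[0] for q in((150,133.8),(146.7,212.5),(226,133.8),(226.3,210.8))])
E
```

```text
white 0.07200000000000001 [0.564  0.1711 0.0834] [0.5623 0.1702 0.086 ]
in+x [0.6522 0.2968 0.2033] gap 0.0026
in-x [0.459  0.2852 0.1997] gap 0.0037
out+x [0.6682 0.0318 0.1905] gap 0.0038
out-x [0.4733 0.0198 0.1941] gap 0.0026
hin+x [0.6561 0.2699 0.0959] gap 0.0041
hin-x [0.4598 0.2538 0.105 ] gap 0.0048
hout+x [0.6629 0.0846 0.0957] gap 0.0008
in len 0.19352806147869567 yaw 3.44326935311964 z 0.20148213552797187
out len 0.19523954120902515 yaw 3.5332581918529113 z 0.19227631832082318
edge mids [0.5556 0.291  0.2015] [0.5707 0.0258 0.1923]
[array([0.6537, 0.2674, 0.098 ]), array([0.4597, 0.254 , 0.098 ]), array([0.6617, 0.0839, 0.098 ]), array([0.4719, 0.0701, 0.098 ])]
```

Request:
send_rows(xyz=[[0, 0, 0], [0, 0, 0], [0, 0, 0], [0, 0, 0], [0, 0, 0], [0, 0, 0], [0, 0, 0], [0, 0, 0], [0.0374, 0.0211, 0], [0.0374, 0.0211, 0], [0.0374, 0.0211, 0], [0.0374, 0.0211, 0], [0.0374, 0.0211, 0], [0.0374, 0.0211, 0], [0, 0, 0]], rotation=[[0, 0, -0.147], [0, 0, -0.147], [0, 0, -0.147], [0, 0, -0.147], [0, 0, -0.147], [0, 0, -0.147], [0, 0, -0.147], [0, 0, -0.147], [0, 0, 0], [0, 0, 0], [0, 0, 0], [0, 0, 0], [0, 0, 0], [0, 0, 0], [0, 0, 0]], jaw=[0.46, 0.46, 0.46, 0.46, 0.46, 0.46, 0.46, 0.46, 0.46, 0.46, 0.46, 0.46, 0.46, 0.46, 0.46], newtons=25)

```text
time_s: 1.85
tool_pos: [0.4039, -0.3439, 0.4055]
tool_rot: [179.9, -0.1, 94.3]
force: [0.1, 0.4, 0.1]
grip_width: 0.0398
grasp_force: 0.0
```

Request:
send_rows(xyz=[[0.0233, 0.0375, 0], [0.0233, 0.0375, 0], [0.0233, 0.0375, 0], [0.0233, 0.0375, 0], [0.0233, 0.0375, 0], [0.0233, 0.0375, 0], [0.0233, 0.0375, 0], [0.0233, 0.0375, 0], [0, 0, 0.035], [0, 0, 0.035], [0, 0, 0.034], [0, 0, 0], [0, 0, 0]], rotation=[[0, 0, 0], [0, 0, 0], [0, 0, 0], [0, 0, 0], [0, 0, 0], [0, 0, 0], [0, 0, 0], [0, 0, 0], [0, 0, 0], [0, 0, 0], [0, 0, 0], [0, 0, 0], [0, 0, 0]], jaw=[0.46, 0.46, 0.46, 0.46, 0.46, 0.46, 0.46, 0.46, 0.46, 0.46, 0.46, 0.46, 0.46])

```text
time_s: 3.15
tool_pos: [0.6874, -0.1454, 0.3008]
tool_rot: [-179.9, -0.0, 93.7]
force: [1.0, 0.6, -0.1]
grip_width: 0.0399
grasp_force: 0.0
```

Request:
send_rows(xyz=[[0, 0, 0.02], [0, 0, 0.02], [0, 0, 0.0115], [0, 0, 0], [0, 0, 0], [0, 0, 0], [0, 0, 0], [0, 0, 0], [0, 0, 0], [0, 0, 0]], rotation=[[0, 0, 0], [0, 0, 0], [0, 0, 0], [0, 0, 0], [0, 0, 0], [0, 0, 0], [0, 0, 0], [0, 0, 0], [0, 0, 0], [0, 0, 0]], jaw=[0.46, 0.46, 0.46, 0.46, 0, 0, 0, 0, 0, 0], newtons=25)

```text
time_s: 4.15
tool_pos: [0.6875, -0.1447, 0.2496]
tool_rot: [180.0, -0.0, 93.7]
force: [-0.1, 0.5, 1.1]
grip_width: 0.0068
grasp_force: 25.2
```

Request:
send_rows(xyz=[[0, 0, -0.02], [0, 0, -0.035], [0, 0, -0.044], [0, 0, -0.044], [0, 0, -0.044], [0, 0, -0.044], [0.0323, -0.0047, 0], [0.0323, -0.0047, 0], [0.0323, -0.0047, 0], [0.0323, -0.0047, 0], [0.0323, -0.0047, 0], [0.0323, -0.0047, 0], [0.0323, -0.0047, 0], [0.0323, -0.0047, 0], [0.0323, -0.0047, 0], [0.0323, -0.0047, 0], [0, 0, 0], [0, 0, 0], [0, 0, 0]], rotation=[[0, 0, 0], [0, 0, 0], [0, 0, 0], [0, 0, 0], [0, 0, 0], [0, 0, 0], [0, 0, 0], [0, 0, 0], [0, 0, 0], [0, 0, 0], [0, 0, 0], [0, 0, 0], [0, 0, 0], [0, 0, 0], [0, 0, 0], [0, 0, 0], [0, 0, 0], [0, 0, 0], [0, 0, 0]], jaw=[0, 0, 0, 0, 0, 0, 0, 0, 0, 0, 0, 0, 0, 0, 0, 0, 0, 0, 0])

```text
time_s: 6.05
tool_pos: [0.62, 0.1731, 0.4799]
tool_rot: [-180.0, 0.1, 93.6]
force: [-0.1, -0.9, -0.4]
grip_width: 0.0067
grasp_force: 25.0
```

```bash
python3 - <<'E'
from h import *
t=cam("top","b_top");s=cam("scene","b_scene");w=cam("wrist","b_wrist")
A=np.hstack([cv2.resize(s["image"],(400,300)),cv2.resize(w["image"],(400,300))])
cv2.imwrite("pics/b.png",np.vstack([A,np.hstack([cv2.resize(t["image"],(400,300)),cv2.resize(s["image"][80:290,280:560],(400,300))])]))
E
```

```text
(no output)
```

View pics/b.png

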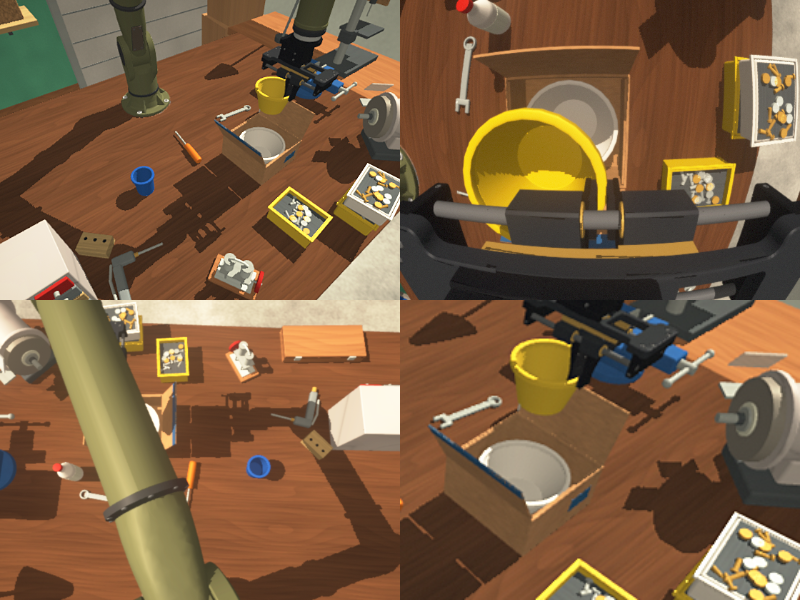

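Picture: the yellow tub hangs level in the gripper (scene crop at 545,375), above the white tub, and the flaps are untouched. I'll lower it now.

Request:
send_rows(xyz=[[0, 0.0, 0.03], [0, 0.0, 0.04], [0, 0, 0.04], [0, 0, 0.04], [0, 0, 0.03], [0, 0, 0.015], [0, 0, 0.012], [0, 0, 0.009], [0, 0, 0.006], [0, 0, 0], [0, 0, 0], [0, 0, 0]], rotation=[[0, 0, 0], [0, 0, 0], [0, 0, 0], [0, 0, 0], [0, 0, 0], [0, 0, 0], [0, 0, 0], [0, 0, 0], [0, 0, 0], [0, 0, 0], [0, 0, 0], [0, 0, 0]], jaw=[0, 0, 0, 0, 0, 0, 0, 0, 0, 0, 0, 0])

```text
time_s: 7.4
tool_pos: [0.6199, 0.1746, 0.2592]
tool_rot: [179.9, -0.0, 93.7]
force: [-0.1, 0.4, 0.1]
grip_width: 0.0061
grasp_force: 25.0
```

Request:
send_rows(xyz=[[0, 0, 0.002], [0, 0, 0], [0, 0, 0], [0, 0, 0], [0, 0, 0], [0, 0, 0], [0, 0, -0.01], [0, 0, -0.03], [0, 0, -0.04], [0, 0, -0.04], [0, 0, -0.04], [0, 0, 0]], rotation=[[0, 0, 0], [0, 0, 0], [0, 0, 0], [0, 0, 0], [0, 0, 0], [0, 0, 0], [0, 0, 0], [0, 0, 0], [0, 0, 0], [0, 0, 0], [0, 0, 0], [0, 0, 0]], jaw=[0, 0, 0.25, 0.25, 0.25, 0.25, 0.25, 0.25, 0.25, 0.25, 0.25, 0.25])

```text
time_s: 8.6
tool_pos: [0.6204, 0.1757, 0.4241]
tool_rot: [179.3, -0.1, 93.7]
force: [1.0, 1.0, 0.4]
grip_width: 0.0215
grasp_force: 0.0
```

```bash
python3 - <<'E'
from h import *
t=cam("top","c_top");s=cam("scene","c_scene");w=cam("wrist","c_wrist")
cv2.imwrite("pics/c.png",np.hstack([cv2.resize(s["image"][115:270,290:450],(400,387)),cv2.resize(w["image"],(400,387))]))
E
```

```text
(no output)
```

View pics/c.png

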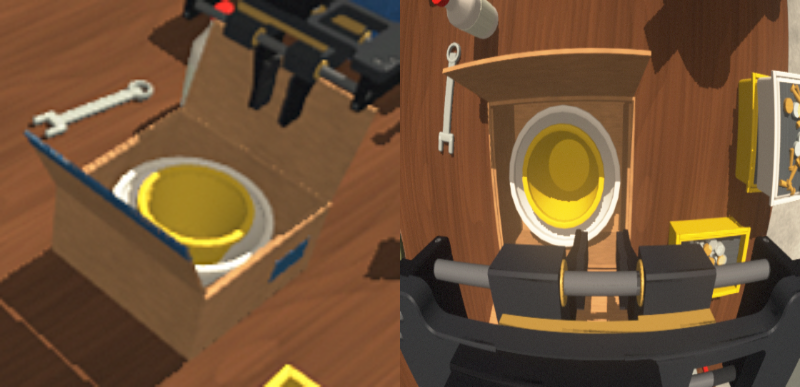

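The yellow tub sits level inside the white one (centre about (200,205) in the left crop). Next is the blue tub.

Request:
send_rows(xyz=[[-0.0373, -0.0159, 0], [-0.0373, -0.0159, 0], [-0.0373, -0.0159, 0], [-0.0373, -0.0159, 0], [-0.0373, -0.0159, 0], [-0.0373, -0.0159, 0], [-0.0373, -0.0159, 0], [-0.0373, -0.0159, 0], [-0.0373, -0.0159, 0], [-0.0373, -0.0159, 0], [-0.0373, -0.0159, 0], [0, 0, 0.04], [0, 0, 0.04], [0, 0, 0.04], [0, 0, 0], [0, 0, 0], [0, 0, 0]], rotation=[[0, 0, 0], [0, 0, 0], [0, 0, 0], [0, 0, 0], [0, 0, 0], [0, 0, 0], [0, 0, 0], [0, 0, 0], [0, 0, 0], [0, 0, 0], [0, 0, 0], [0, 0, 0], [0, 0, 0], [0, 0, 0], [0, 0, 0], [0, 0, 0], [0, 0, 0]], jaw=[0.4, 0.4, 0.4, 0.4, 0.4, 0.4, 0.4, 0.4, 0.4, 0.4, 0.4, 0.4, 0.4, 0.4, 0.4, 0.4, 0.4])

```text
time_s: 10.45
tool_pos: [0.4725, -0.2466, 0.2982]
tool_rot: [179.9, 0.1, 93.7]
force: [0.4, 0.3, -0.1]
grip_width: 0.0344
grasp_force: 0.0
```

```bash
python3 - <<'E'
from h import *
np.set_printoptions(precision=4,suppress=True)
t=cam("top","d_top");s=cam("scene","d_scene");print(env.get_obs()["tool_pos"])
HS["white"]=((0,0,90),(179,75,255))
print("yellow",*tub(t,(145,130,232,215),s,(325,160,412,245),"yellow"))
m=blob(t,"yellow",(145,130,232,215));print(circ(t,m,.083),circ(s,blob(s,"yellow",(325,160,412,245)),.083))
print("white",circ(t,blob(t,"white",(150,136,226,212)),.074))
E
```

```text
[ 0.4726 -0.2467  0.2985]
yellow 0.082 [0.5637 0.1749 0.0598] [0.5641 0.1749 0.0595]
[0.5634 0.1746 0.0597] [0.5647 0.174  0.0594]
white [0.5636 0.1706 0.083 ]
```

Request:
send_rows(xyz=[[0, 0.001, 0.02], [0, 0, 0.013], [0, 0, 0.0105], [0, 0, 0], [0, 0, 0], [0, 0, 0], [0, 0, 0], [0, 0, 0], [0, 0, 0], [0, 0, 0]], rotation=[[0, 0, 0], [0, 0, 0], [0, 0, 0], [0, 0, 0], [0, 0, 0], [0, 0, 0], [0, 0, 0], [0, 0, 0], [0, 0, 0], [0, 0, 0]], jaw=[0.4, 0.4, 0.4, 0.4, 0, 0, 0, 0, 0, 0], newtons=20)

```text
time_s: 11.55
tool_pos: [0.4729, -0.2464, 0.2532]
tool_rot: [180.0, 0.0, 93.7]
force: [-0.5, 0.7, 2.4]
grip_width: 0.0087
grasp_force: 20.5
```

Request:
send_rows(xyz=[[0, 0, -0.02], [0, 0, -0.035], [0, 0, -0.045], [0, 0, -0.045], [0, 0, -0.045], [0, 0, -0.045], [0.0345, 0.0125, 0], [0.0345, 0.0125, 0], [0.0345, 0.0125, 0], [0.0345, 0.0125, 0], [0.0345, 0.0125, 0], [0.0345, 0.0125, 0], [0.0345, 0.0125, 0], [0.0345, 0.0125, 0], [0.0345, 0.0125, 0], [0.0345, 0.0125, 0], [0.0345, 0.0125, 0], [0.0345, 0.0125, 0], [0, 0, 0], [0, 0, 0]], rotation=[[0, 0, 0], [0, 0, 0], [0, 0, 0], [0, 0, 0], [0, 0, 0], [0, 0, 0], [0, 0, 0], [0, 0, 0], [0, 0, 0], [0, 0, 0], [0, 0, 0], [0, 0, 0], [0, 0, 0], [0, 0, 0], [0, 0, 0], [0, 0, 0], [0, 0, 0], [0, 0, 0], [0, 0, 0], [0, 0, 0]], jaw=[0, 0, 0, 0, 0, 0, 0, 0, 0, 0, 0, 0, 0, 0, 0, 0, 0, 0, 0, 0])

```text
time_s: 13.55
tool_pos: [0.5953, 0.1776, 0.487]
tool_rot: [-179.9, -0.0, 93.9]
force: [0.6, -1.3, -0.3]
grip_width: 0.0081
grasp_force: 20.5
```

Request:
send_rows(xyz=[[0, 0, 0]], rotation=[[0, 0, 0]], jaw=[0])

```text
time_s: 13.65
tool_pos: [0.5957, 0.1753, 0.4874]
tool_rot: [-180.0, 0.1, 93.6]
force: [-0.3, -0.8, -0.5]
grip_width: 0.0082
grasp_force: 20.5
```

Request:
send_rows(xyz=[[0.001, 0, 0.03], [0, 0, 0.04], [0, 0, 0.04], [0, 0, 0.04], [0, 0, 0.03], [0, 0, 0.015], [0, 0, 0.012], [0, 0, 0.009], [0, 0, 0.0055], [0, 0, 0], [0, 0, 0], [0, 0, 0]], rotation=[[0, 0, 0], [0, 0, 0], [0, 0, 0], [0, 0, 0], [0, 0, 0], [0, 0, 0], [0, 0, 0], [0, 0, 0], [0, 0, 0], [0, 0, 0], [0, 0, 0], [0, 0, 0]], jaw=[0, 0, 0, 0, 0, 0, 0, 0, 0, 0, 0, 0])

```text
time_s: 14.85
tool_pos: [0.5957, 0.1778, 0.2672]
tool_rot: [179.9, -0.0, 93.7]
force: [-0.8, 0.5, -0.3]
grip_width: 0.0084
grasp_force: 20.5
```

Request:
send_rows(xyz=[[0, 0, 0.002], [0, 0, 0], [0, 0, 0], [0, 0, 0], [0, 0, 0], [0, 0, 0], [0, 0, -0.01], [0, 0, -0.03], [0, 0, -0.04], [0, 0, -0.04], [0, 0, -0.04], [0, 0, 0]], rotation=[[0, 0, 0], [0, 0, 0], [0, 0, 0], [0, 0, 0], [0, 0, 0], [0, 0, 0], [0, 0, 0], [0, 0, 0], [0, 0, 0], [0, 0, 0], [0, 0, 0], [0, 0, 0]], jaw=[0, 0, 0.22, 0.22, 0.22, 0.22, 0.22, 0.22, 0.22, 0.22, 0.22, 0.22])

```text
time_s: 16.05
tool_pos: [0.5962, 0.1789, 0.4318]
tool_rot: [179.3, -0.1, 93.7]
force: [0.8, -0.0, -0.7]
grip_width: 0.0192
grasp_force: 0.0
```

```bash
python3 - <<'E'
from h import *
t=cam("top","e_top");s=cam("scene","e_scene");w=cam("wrist","e_wrist")
cv2.imwrite("pics/e.png",np.hstack([cv2.resize(s["image"][115:270,290:450],(400,387)),cv2.resize(w["image"],(400,387))]))
E
```

```text
(no output)
```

View pics/e.png

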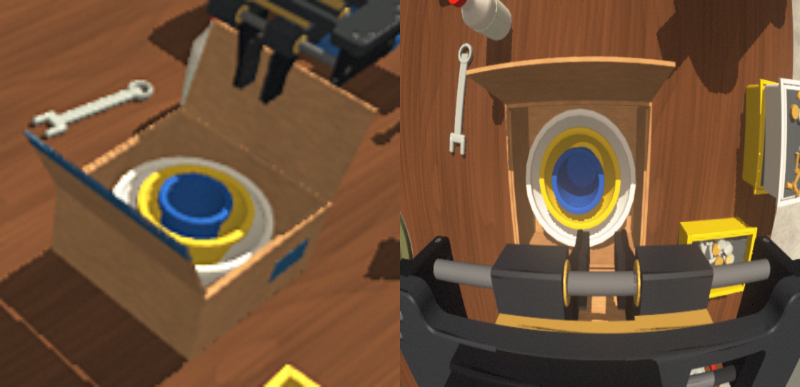

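Blue is nested concentrically (left crop (195,200), wrist view (578,182)). Next I move past the inner flap.

Request:
send_rows(xyz=[[0, 0, -0.02], [0.0369, -0.0087, 0], [0.0369, -0.0087, 0], [0.0369, -0.0087, 0], [0.0369, -0.0087, 0], [0, 0, 0.02], [0, 0, 0.035], [0, 0, 0.04], [0, 0, 0], [0, 0, 0]], rotation=[[0, 0, 0], [0, 0, 0], [0, 0, 0], [0, 0, 0], [0, 0, 0], [0, 0, 0], [0, 0, 0], [0, 0, 0], [0, 0, 0], [0, 0, 0]], jaw=[0, 0, 0, 0, 0, 0, 0, 0, 0, 0])

```text
time_s: 17.2
tool_pos: [0.5509, 0.3222, 0.3483]
tool_rot: [-179.8, 0.1, 93.7]
force: [-0.3, 0.2, 0.5]
grip_width: 0.0004
grasp_force: 0.0
```

```bash
python3 - <<'E'
from h import *
np.set_printoptions(precision=4,suppress=True)
s=cam("scene","f_scene");o=env.get_obs();print(o["tool_pos"],o["tool_rot"],o["force"])
d=o["tool_pos"][:2]-[.562,.169];print("carton xy",d@[.998,.0645],d@[-.0645,.998],"tip",o["tool_pos"][2]-.182)
ct=cam("top")
b=s
m=blob(s,"blue",(340,175,395,230));zs=np.array([.085,.09,.095])
print([circ(s,m,z) for z in zs])
E
```

```text
[0.5513 0.3227 0.3501] [179.9873  -0.0343  93.7217] [0.017  0.2416 1.2097]
carton xy -0.0007346341933447895 0.15411947021719824 tip 0.16810681950902412
[array([0.5608, 0.178 , 0.0361]), array([0.5639, 0.1736, 0.0359]), array([0.567 , 0.1692, 0.0356])]
```

Request:
send_rows(xyz=[[-0.012, 0, -0.003], [-0.012, 0, -0.003], [-0.012, 0, -0.002], [-0.011, 0, -0.002], [-0.0104, 0, 0.0009], [-0.0104, 0, 0.0009], [-0.0098, 0, 0.0036], [-0.0099, 0, 0.0036], [-0.0086, 0, 0.006], [-0.0085, 0, 0.006], [-0.0067, 0, 0.008], [-0.0067, 0, 0.008], [-0.0045, 0, 0.0095], [-0.0044, 0, 0.0095], [-0.0015, 0, 0.0068], [-0.0015, 0, 0.0067], [0, 0, 0.003], [0, 0, 0]], rotation=[[0, 0, 0], [0, 0, 0], [0, 0, 0], [0, 0, 0], [0, 0, 0], [0, 0, 0], [0, 0, 0], [0, 0, 0], [0, 0, 0], [0, 0, 0], [0, 0, 0], [0, 0, 0], [0, 0, 0], [0, 0, 0], [0, 0, 0], [0, 0, 0], [0, 0, 0], [0, 0, 0]], jaw=[0, 0, 0, 0, 0, 0, 0, 0, 0, 0, 0, 0, 0, 0, 0, 0, 0, 0])

```text
time_s: 19.1
tool_pos: [0.5593, 0.1931, 0.2862]
tool_rot: [-180.0, 0.0, 93.7]
force: [-0.4, 0.3, 0.2]
grip_width: 0.0003
grasp_force: 0.0
```

Request:
send_rows(xyz=[[0, 0, 0.002], [0, 0, 0.001], [0, 0, 0]], rotation=[[0, 0, 0], [0, 0, 0], [0, 0, 0]], jaw=[0, 0, 0])

```text
time_s: 19.4
tool_pos: [0.5596, 0.1933, 0.2842]
tool_rot: [180.0, -0.0, 93.7]
force: [-0.5, -0.6, 1.0]
grip_width: 0.0005
grasp_force: 0.9
```

Request:
send_rows(xyz=[[0, 0, 0.002], [0, 0, 0.001], [0, 0, 0.001], [0, 0, 0]], rotation=[[0, 0, 0], [0, 0, 0], [0, 0, 0], [0, 0, 0]], jaw=[0, 0, 0, 0])

```text
time_s: 19.8
tool_pos: [0.5596, 0.1936, 0.2837]
tool_rot: [179.9, 0.1, 93.7]
force: [-8.2, -3.5, 22.4]
grip_width: 0.0005
grasp_force: 11.1
```

Request:
send_rows(xyz=[[0, 0, -0.02], [0, 0, -0.035], [0, 0, -0.042], [0, 0, -0.045], [-0.041, 0, 0], [-0.041, 0, 0], [-0.041, 0, 0], [-0.041, 0, 0], [-0.041, 0, 0], [0, 0, 0.015], [0, 0, 0.024], [0, 0, 0.02], [0, 0, 0], [0, 0, 0]], rotation=[[0, 0, 0], [0, 0, 0], [0, 0, 0], [0, 0, 0], [0, 0, 0], [0, 0, 0], [0, 0, 0], [0, 0, 0], [0, 0, 0], [0, 0, 0], [0, 0, 0], [0, 0, 0], [0, 0, 0], [0, 0, 0]], jaw=[0, 0, 0, 0, 0, 0, 0, 0, 0, 0, 0, 0, 0, 0])

```text
time_s: 21.2
tool_pos: [0.5729, -0.0112, 0.3629]
tool_rot: [-180.0, -0.0, 93.8]
force: [0.4, -0.5, 0.7]
grip_width: 0.0004
grasp_force: 0.0
```

```bash
python3 - <<'E'
from h import *
np.set_printoptions(precision=4,suppress=True)
s=cam("scene","g_scene");w=cam("wrist");o=env.get_obs();print(o["tool_pos"],o["tool_rot"],o["force"])
d=o["tool_pos"][:2]-[.562,.169];print("carton xy",d@[.998,.0645],d@[-.0645,.998],"tip",o["tool_pos"][2]-.182)
cv2.imwrite("pics/g.png",np.hstack([cv2.resize(s["image"][115:270,270:450],(400,344)),cv2.resize(w["image"],(400,344))]))
E
```

```text
[ 0.5733 -0.0112  0.3641] [179.8802   0.019   93.7497] [0.0043 0.196  0.1691]
carton xy -0.00034918989149530615 -0.18057069372618953 tip 0.18206688058113601
```

View pics/g.png

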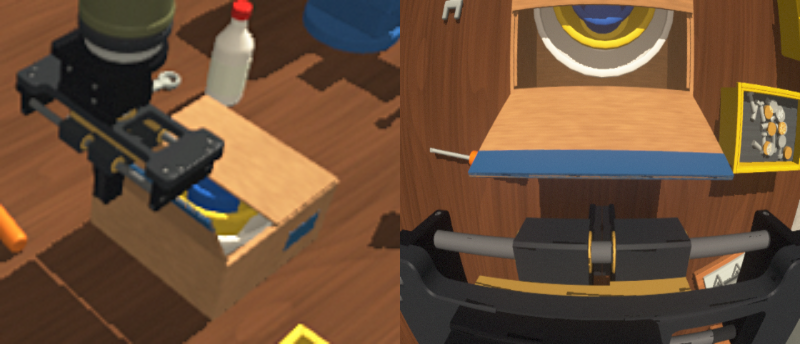

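The inner flap lies flat and the finger is outside the banded flap (edge at wrist view row 165). Folding it now.

Request:
send_rows(xyz=[[0.0145, 0, 0], [0.0145, 0, 0], [0.0145, 0, 0], [0.0145, 0, 0], [0.0145, 0, 0], [0.0104, 0, 0.0009], [0.0104, 0, 0.0009], [0.0098, 0, 0.0036], [0.0099, 0, 0.0036], [0.0086, 0, 0.006], [0.0085, 0, 0.006], [0.0067, 0, 0.008], [0.0067, 0, 0.008], [0.0045, 0, 0.0095], [0.0044, 0, 0.0095], [0.0015, 0, 0.0068], [0.0015, 0, 0.0067], [0, 0, 0.005], [0, 0, 0.002], [0, 0, 0]], rotation=[[0, 0, 0], [0, 0, 0], [0, 0, 0], [0, 0, 0], [0, 0, 0], [0, 0, 0], [0, 0, 0], [0, 0, 0], [0, 0, 0], [0, 0, 0], [0, 0, 0], [0, 0, 0], [0, 0, 0], [0, 0, 0], [0, 0, 0], [0, 0, 0], [0, 0, 0], [0, 0, 0], [0, 0, 0], [0, 0, 0]], jaw=[0, 0, 0, 0, 0, 0, 0, 0, 0, 0, 0, 0, 0, 0, 0, 0, 0, 0, 0, 0])

```text
time_s: 23.3
tool_pos: [0.5627, 0.1437, 0.2879]
tool_rot: [-180.0, 0.0, 93.7]
force: [-4.7, -2.0, 11.3]
grip_width: 0.0002
grasp_force: 5.6
```

Request:
send_rows(xyz=[[0, 0, 0.001], [0, 0, 0]], rotation=[[0, 0, 0], [0, 0, 0]], jaw=[0, 0])

```text
time_s: 23.5
tool_pos: [0.5627, 0.1437, 0.2879]
tool_rot: [180.0, 0.1, 93.7]
force: [-6.7, -2.2, 15.7]
grip_width: 0.0003
grasp_force: 8.0
```

Stopped at tip height 0.106 m with 16 N, so the flap is flat. I'll lift away and check.

Request:
send_rows(xyz=[[0, 0, -0.02], [0, 0, -0.035], [0, 0, -0.045], [0, 0, -0.045], [-0.03, 0, -0.03], [-0.045, 0, 0], [-0.045, 0, 0], [-0.045, 0, 0], [-0.045, 0, 0], [-0.045, 0, 0], [0, 0, 0], [0, 0, 0], [0, 0, 0]], rotation=[[0, 0, 0], [0, 0, 0], [0, 0, 0], [0, 0, 0], [0, 0, 0], [0, 0, 0], [0, 0, 0], [0, 0, 0], [0, 0, 0], [0, 0, 0], [0, 0, 0], [0, 0, 0], [0, 0, 0]], jaw=[0, 0, 0, 0, 0, 0, 0, 0, 0, 0, 0, 0, 0])

```text
time_s: 24.8
tool_pos: [0.5794, -0.1098, 0.4603]
tool_rot: [180.0, -0.0, 93.8]
force: [-0.3, 0.7, 0.1]
grip_width: 0.0006
grasp_force: 0.0
```

```bash
python3 - <<'E'
from h import *
np.set_printoptions(precision=4,suppress=True)
s=cam("scene","k_scene");t=cam("top","k_top")
cv2.imwrite("pics/k.png",np.hstack([cv2.resize(s["image"][115:270,270:450],(400,344)),cv2.resize(t["image"][90:290,60:290],(400,344))]))
E
```

```text
(no output)
```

View pics/k.png

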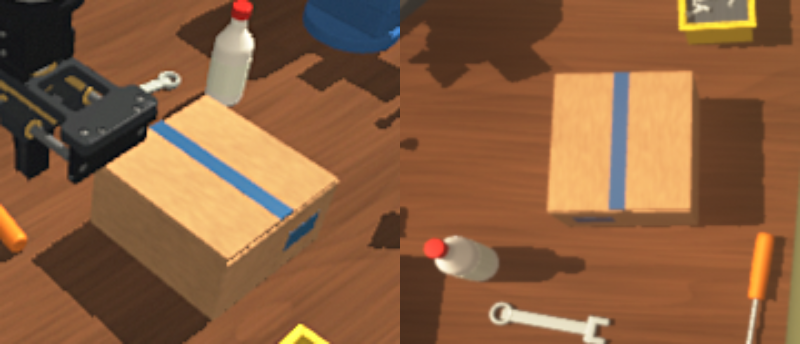

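The carton is closed flat with the blue band on top (top crop column 620), the bottle, wrench and screwdriver look undisturbed, and the gripper is clear.

```bash
python3 -c "
from cell import env
print(env.sign_off())"
```

```text
the job is handed in; nothing more can be done
None
```

The three tubs are nested in the carton (blue in yellow in white), the plain flap was folded flat first and the blue-banded flap over it, and the job was handed in at about 25 s of the 66 s allowed; the sign-off gave no verdict.

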